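# Turn the glued face to the lamps and shut the hot hood with the hook pole

### The arm

A 7-joint arm with a two-finger parallel gripper is mounted at the origin on a cart in front of the work surface, level with it; the furniture and walls round the work are solid. World frame = base frame: x ahead of the robot, y to its left, z up, the work surface at z = 0. Lengths are in mm, angles in rad, forces in N, time in s.
With the tool pointing down it reaches from about 425 to 875 mm from the base axis. Payload 4.7 kg.
Tool frame: the origin (TCP) lies at the very end of the fingers, on their centre line; the grasp point (between the pads) lies 19 mm behind it (env.pinch_z is the distance from the TCP to the grasp point, in mm); z points along the fingers, y is the line along which they close (so a half turn about z gives the same grasp; the last joint's range is limited). The gripper opens to 87 mm and grips with 3 to 60 N. Pads are 19 mm wide; open, the fingers measure 117 mm over their backs; the gripper's body (75 mm by 190 mm) begins 51 mm behind the grasp point.
Start: joints at [-1.25, 0.321, -0.07, 1.45, 0.023, 1.371, -0.057], TCP at [196.334, 619.66, 222.587] pointing down, gripper open.
Joint ranges: [-2.86, 2.86], [-0.3, 2.09], [-1.38, 1.24], [0.06, 2.45], [-1.56, 4.7], [0.09, 2.05], [-2.69, 2.69]. Speed limits (rad/s): [2.57, 2.57, 3.14, 3.14, 3.14, 3.14, 3.14].

### API

Orientations are given as a rotation vector (axis times angle).
In Python, from cell import env gives the robot as it stands.
- The arm moves only by the tool drive_tool, never from a script. Its argument "targets" is text: rows parted by semicolons, each of 5 numbers parted by spaces: the closure, from 0 (fully open) to 1 (shut), then the shift along the world's x, y, z in m, then the turn about the world's z in degrees. A call has 1 to 20 rows; each row is the pose to reach, as a shift and turn from the pose commanded when the call began; what a row does not reach only later rows make up. A row lasts 1/12 s, in which the tool goes at most 41.7 mm and 7.16 degrees, less where a joint would pass 70% of its speed; a pose out of reach is approached as far as the arm can. A call with a gripper value outside its range is refused whole. The fingers move at their own pace and stop on an object; the grip force is fixed at half the most. Time passes only in rows, so rows that repeat a pose let the fingers close. It gives the time, the measured TCP pose, the force, the opening and the grip force at its end, in the units of the state.
- env.read_state(): the state, without advancing time (a new reading comes with each control period).
- env.snapshot(name): name is "scene" or "top"; returns the picture (480x640x3 uint8, blue, green, red); there is no depth.
- env.camera_model(name): a dict with "vfov" (degrees; the focal length in pixels is half the picture's height over the tangent of half this angle, whatever the lens; pixels are square), "cx", "cy" (the principal point, pixels), "cam_to_world" (4x4, takes a point from camera to world coordinates). Camera axes: x right, y down, z forward; pixel columns grow to the right and rows downward; lengths in mm; the calibration is good to about 2 mm. A picture is of the moment at which its call begins. camera_model takes no time and is no camera call.
- env.job_done(): hands the job in; it is judged then, once.
Trained networks look in the newest picture that a camera, given by its name, has taken for a name from the list of things; names that differ only in an ending like _2 or _b are one class to them, and where a whole thing is asked for, a point or a joint stands for the part that bears it (a point fixed in the world has none). Each returns a list of dicts, best first, with "p" (0 to 1); they miss things now and then, are a little off and sometimes report something else, mostly with a low value. They report only what shows in the picture. A call takes as long as a camera call.
- env.recognise(name, camera): "centre" ([x, y, z] in mm, in world coordinates, good to about 4 mm: the middle of the surface that is visible of it).
- env.cut_out(name, camera): "region" (480x640 bool, what is visible of it).
The state is a dict: "time_s": time; "joint_pos": joint angles; "qd": joint speeds; "joint_torque": joint torques, N m; "tcp_pos": TCP position; "tool_rot": TCP orientation; "ft_force": force on the tool from outside, world axes, zero at the start; "moment": the same for the moment, N m; "gripper_width": opening from 0.0 (shut) to 1.0 (fully open); "grasp_force": force on a finger pad.
Only numpy, scipy, OpenCV 4.12 (cv2) and the standard library are available. Lean on these libraries where they do the work, as an engineer would, in place of code of your own. Each camera call takes 0.05 s, during which the arm holds its last target. There are 200 camera calls.

### The job

One of the two wooden blocks lies in the lamp box: tip it over so that its glued-on steel plate faces straight up at the lamps, still inside the box. Then put the hook of the hook pole through the ring eye of the open hood, lower the hood with it until it is fully shut, never letting it drop, unhook and lay the pole back flat on the bench. The hood is hot, so touch it with nothing but the pole, and leave the other block and the things around undisturbed.

Things in the scene. Friction and masses are not known exactly. Their poses are not given: they have to be found in the camera images.
- lamp_box: Low open grey steel case of a curing-lamp box, fixed, 220 mm along its own x, 246 along its own y, rim 45 mm above the bench. Origin on the bench under its centre; x points away from the robot, y to the left. Walls 4 mm; inside is a rubber mat, 212 x 238 mm, whose top is 16 mm above the bench; wood does not slide on it (friction about 1). The hood is hinged along the left (own +y) rim.
- hinge (a point): Middle of the hood's hinge line, at (0, 125, 47) mm in the lamp box's frame; the hinge line runs along the box's own x.
- hood (a joint): Angle of the hood, rad: 0 fully shut (flat on the box), about 1.57 upright, stop at 2.0; starts 1.70 to 1.88, leaning back to the left. The hood is a flat pan 220 x 245 x 34 mm, 0.28 kg, lamp tubes inside. Stiff hinge (0.2 N m): it stays where it is while nearly upright, but leaning over 45 degrees forward of upright it falls shut unless held. It hits neither the box nor the block when shut.
- eye (a point): Centre of the steel ring eye at the middle of the hood's free edge: hole 34 mm, wire 6 mm. It sits 277 mm out from the hinge line along the hood and 17 mm off it towards the roof side; shut it is at (0, -152, 64) mm in the lamp box's frame, open it is about 310 mm above the bench. The axis of its hole runs along the hinge line (own x), so a hook goes in sideways, along the hinge.
- block_a_centre (a point): Centre of a dark wooden block, 110 mm along its own x, 50 x 50 in section, about 0.3 kg. Its own +y face is a bare steel plate, 6 mm thick, covering the whole long face flush, with three round hole marks. It lies in the lamp box or on a flat fixed pine board (110x170x16 mm) left of the box; at first its plate faces sideways, its y within 30 degrees of the box's own +y (left).
- block_b_centre (a point): Centre of the other, identical block (plate on its own +y face), which lies in the other of the two places; at the start its y axis is within about 30 degrees of the box's own -y (to the right).
- pole_grip (a point): Grip point of the hook pole, near its balance, half-way up the handle (14 mm above its underside). Pole 0.2 kg, lying flat on the bench; own x runs from the handle to the hook, z up. Wooden handle with flat sides, 24 mm wide and 28 mm high, from 75 mm behind this point to 25 mm ahead of it; then a ferrule to 39 mm ahead, then a round steel rod 8 mm thick.
- hook (a point): Middle of the hook's finger: 196.5 mm ahead (own x) of the grip point and 25 mm to its right (own -y), same height. The rod's end is bent square in the pole's flat: the finger, 8 mm thick, runs from the rod's line to 46 mm off it along the pole's own -y.
- grease_spray: Bystander: spray can, 59 mm across, 187 tall, standing upright; origin under its centre
- shop_mug: Bystander: striped mug, 80 mm across and 89 tall; origin under it
- duct_tape: Bystander: grey roll of tape lying flat, 112 mm across, 48 high; origin under its centre
- masking_tape: Bystander: tan roll of tape lying flat, 100 mm across, 24 high; origin under its centre
- jar_screws: Bystander: screw-top jar, 89 mm across, 137 tall; origin under its centre

How it is judged (in metres and radians):
On the way, in this order (a step that is already met when the one before it is completed fails the run):
1. the block in the lamp box lies with its steel plate facing up, hood still open ((((horizontal distance between block_a_centre and lamp_box below 0.1 m and height (world z) of block_a_centre below 0.05 m) and angle between block_a_centre's own y axis and vertical below 0.12 rad) or ((horizontal distance between block_b_centre and lamp_box below 0.1 m and height (world z) of block_b_centre below 0.05 m) and angle between block_b_centre's own y axis and vertical below 0.12 rad)) and value of joint hood above 1.4 rad), for 0.3 s.
2. the hook's finger is through the ring eye of the open hood (distance between hook and eye below 0.026 m and value of joint hood above 1.4 rad), for 0.1 s.
3. half-way down, the hood is still carried by the hook (distance between hook and eye below 0.028 m and value of joint hood between 0.4 and 0.9 rad), for 0.1 s.
4. the hood is fully shut (value of joint hood below 0.04 rad), for 0.2 s.
At the end, for the whole second after the job is handed in: The block in the lamp box lies on the mat with its plate facing up (within 0.12 rad), the hood is shut (hinge under 0.04 rad) and the pole lies flat on the bench, its handle's centre under 20 mm and its hook under 25 mm above the bench top, the hook out of the eye by over 50 mm ((((horizontal distance between block_a_centre and lamp_box below 0.1 m and height (world z) of block_a_centre below 0.05 m) and angle between block_a_centre's own y axis and vertical below 0.12 rad) or ((horizontal distance between block_b_centre and lamp_box below 0.1 m and height (world z) of block_b_centre below 0.05 m) and angle between block_b_centre's own y axis and vertical below 0.12 rad)) and value of joint hood below 0.04 rad and height (world z) of pole_grip below 0.02 m and height (world z) of hook below 0.025 m and distance between hook and eye above 0.05 m); the robot touches nothing.
It fails at once if the robot itself touches the hot hood (contact force between any of the arm, the fingers and hood above 0.5 N).
It fails at once if the hood is dropped or slammed (it turns faster than 1.5 rad/s towards shut) (velocity of joint hood below -1.5 rad/s).
It fails at once if the block on the pine board is moved more than 20 mm ((horizontal distance between block_a_centre and lamp_box above 0.15 m and distance of block_a_centre from where it was at the start of the episode above 0.02 m) or (horizontal distance between block_b_centre and lamp_box above 0.15 m and distance of block_b_centre from where it was at the start of the episode above 0.02 m)).
It fails at once if a bystander is moved more than 20 mm or knocked over (distance of any of grease_spray, shop_mug, duct_tape, masking_tape, jar_screws from where it was at the start of the episode above 0.02 m or angle between any of grease_spray, shop_mug, duct_tape, masking_tape, jar_screws's own z axis and vertical above 0.3 rad).
It also fails if it takes over 72 s, if anything falls off the work surface, if the arm or the gripper's body presses on something with over 40 N, if the wrist force passes 120 N, or if a joint passes its speed limit or range.

## Working session

There is one attempt and no reset: what is moved stays moved. The work goes in short steps, Python scripts to look and compute and a tool call to move; the robot and the scene stay as the last step left them, time stands still between calls to the robot, and variables do not carry over. Pictures are saved under pics/ and viewed, at most 10 in all, crops included, and the job is handed in when it is done.

Besides the shell and the picture viewer there is one more tool, called after "Call:" as name(argument=value, ...) on one line, values as JSON. drive_tool: Moves the arm, as the interface text tells. Its arguments: {"type":"object","properties":{"targets":{"type":"string"}},"required":["targets"]}

```bash
mkdir -p pics
python3 - <<'E'
from cell import env
import cv2, numpy as np
for c in ["scene","top"]:
    cv2.imwrite(f"pics/{c}0.png",env.snapshot(c)); m=env.camera_model(c); print(c,m["vfov"],m["cx"],m["cy"],np.round(m["cam_to_world"],3).tolist())
    for n in ["lamp_box","hood","block_a_centre","pole_grip","hook","eye","grease_spray","shop_mug","duct_tape","masking_tape","jar_screws"]:
        try: print(n,[(np.round(d["centre"]).tolist(),round(d["p"],2)) for d in env.recognise(n,c)][:3])
        except Exception as e: print(n,e)
s=env.read_state(); print(s["time_s"],s["tcp_pos"],s["tool_rot"])
E
```

```text
scene 50.377393809481575 314.47581163081435 243.04856000633936 [[0.755, -0.422, 0.502, -234.238], [-0.656, -0.464, 0.596, -985.475], [-0.019, -0.779, -0.627, 1072.552], [0.0, 0.0, 0.0, 1.0]]
lamp_box [([536.0, 200.0, 59.0], 0.91), ([689.0, -450.0, 43.0], 0.22)]
hood [([523.0, 228.0, 175.0], 0.8)]
block_a_centre [([446.0, 386.0, 60.0], 0.8), ([334.0, -178.0, 54.0], 0.21)]
pole_grip [([496.0, -348.0, 26.0], 0.63)]
hook [([494.0, -341.0, 26.0], 0.73), ([535.0, 205.0, 60.0], 0.15)]
eye [([336.0, -174.0, 53.0], 0.69), ([525.0, 231.0, 172.0], 0.65)]
grease_spray [([769.0, -177.0, 98.0], 0.84), ([447.0, 385.0, 56.0], 0.17)]
shop_mug [([527.0, 231.0, 174.0], 0.74), ([332.0, -175.0, 54.0], 0.65)]
duct_tape [([692.0, -450.0, 43.0], 0.7), ([538.0, 204.0, 56.0], 0.63)]
masking_tape [([359.0, 212.0, 21.0], 0.72)]
jar_screws [([503.0, -541.0, 112.0], 0.81)]
top 45.31290627935142 316.0760332237211 241.02057255247232 [[0.015, -0.992, 0.123, 366.496], [-0.999, -0.01, 0.042, -122.352], [-0.041, -0.123, -0.992, 1585.307], [0.0, 0.0, 0.0, 1.0]]
lamp_box [([542.0, 158.0, 16.0], 0.92)]
hood [([523.0, 227.0, 179.0], 0.87)]
block_a_centre [([452.0, 396.0, 68.0], 0.63)]
pole_grip [([510.0, -334.0, 26.0], 0.95), ([563.0, 63.0, 60.0], 0.73)]
hook [([509.0, -334.0, 20.0], 0.66)]
eye [([531.0, 226.0, 172.0], 0.55)]
grease_spray [([544.0, 159.0, 15.0], 0.22)]
shop_mug [([336.0, -162.0, 8.0], 0.92)]
duct_tape [([654.0, -451.0, 43.0], 0.61)]
masking_tape [([358.0, 222.0, 20.0], 0.76)]
jar_screws [([521.0, -515.0, 137.0], 0.56)]
1.2 [196.3582359  619.6827745  222.59522894] [4.80006909e-01 3.10465189e+00 2.10534130e-04]
```

View pics/top0.png

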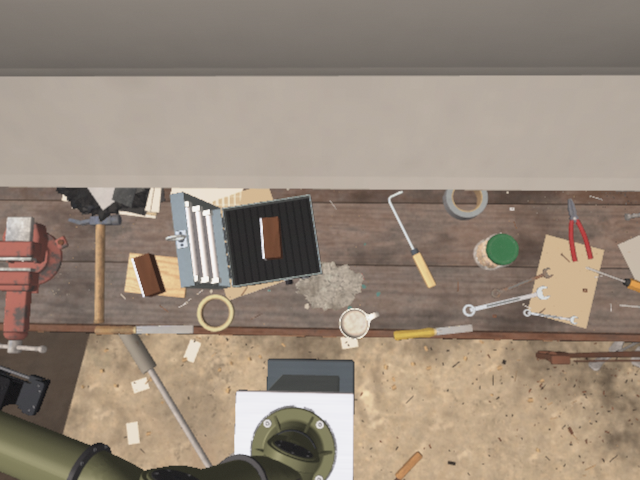

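View pics/scene0.png

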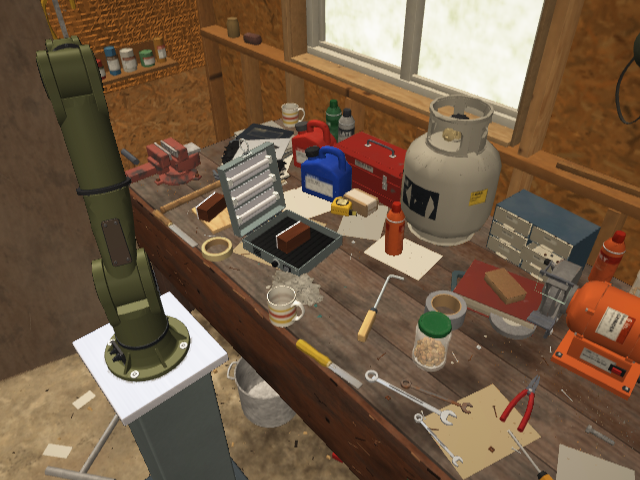

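```bash
cat > h.py <<'E'
import numpy as np, cv2
from cell import env
def ray(c,u,v):
    m=env.camera_model(c); f=240/np.tan(np.radians(m["vfov"]/2)); T=np.array(m["cam_to_world"])
    d=T[:3,:3]@np.array([(u-m["cx"])/f,(v-m["cy"])/f,1]); return T[:3,3],d
def at(c,u,v,z):
    o,d=ray(c,u,v); return o+d*(z-o[2])/d[2]
def tri(uv1,uv2):
    A=[];b=[]
    for c,(u,v) in (("top",uv1),("scene",uv2)):
        o,d=ray(c,u,v); d=d/np.linalg.norm(d); P=np.eye(3)-np.outer(d,d); A.append(P); b.append(P@o)
    return np.linalg.lstsq(np.vstack(A),np.hstack(b),rcond=None)[0]
def proj(c,p):
    m=env.camera_model(c); f=240/np.tan(np.radians(m["vfov"]/2)); q=np.linalg.inv(np.array(m["cam_to_world"]))@np.r_[p,1]
    return m["cx"]+f*q[0]/q[2], m["cy"]+f*q[1]/q[2]
E
python3 - <<'E'
import cv2
t=cv2.imread("pics/top0.png"); s=cv2.imread("pics/scene0.png")
cv2.imwrite("pics/t1.png",cv2.resize(t[180:300,160:330],None,fx=4.5,fy=4.5,interpolation=cv2.INTER_CUBIC))
a=cv2.resize(s[130:280,200:350],None,fx=4,fy=4,interpolation=cv2.INTER_CUBIC)
b=cv2.resize(t[180:300,380:440],None,fx=3,fy=5,interpolation=cv2.INTER_CUBIC)
cv2.imwrite("pics/s1.png",cv2.hconcat([a,b]))
E
```

```text
(no output)
```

View pics/t1.png

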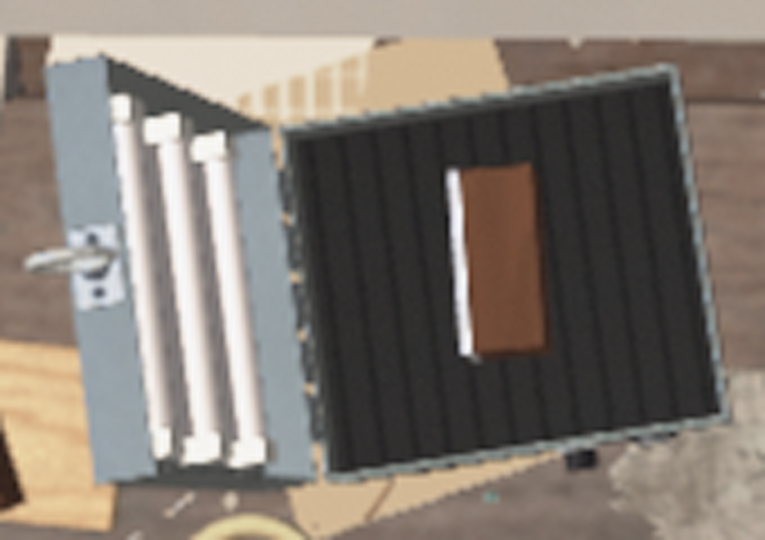

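View pics/s1.png

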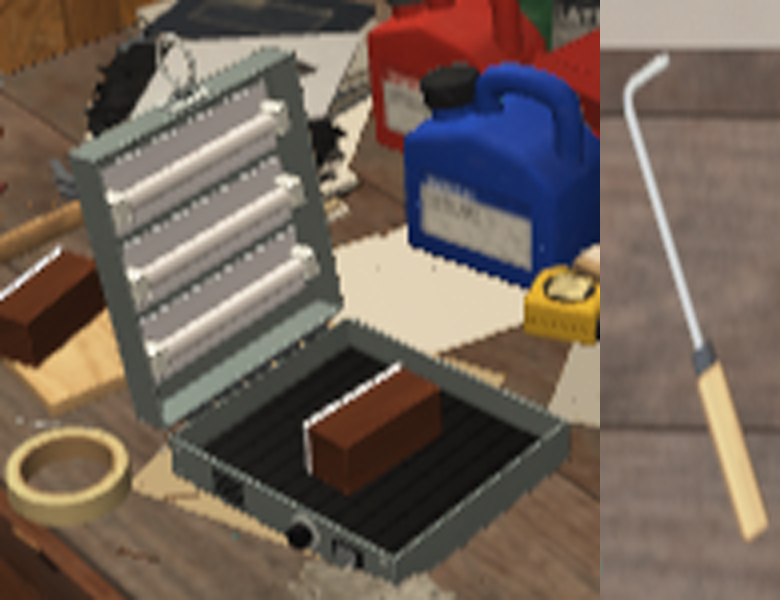

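Run:
```python
from h import *
np.set_printoptions(precision=1,suppress=True)
t=lambda x,y,z: at("top",160+x/4.5,180+y/4.5,z)
FL,FR,NR,NL=[t(x,y,45) for x,y in ((283,127),(675,66),(728,418),(325,480))]
print(FL,FR,NR,NL,"c",(FL+FR+NR+NL)/4,"len",np.linalg.norm(FL-FR),np.linalg.norm(FL-NL))
ax=(FL-NL+FR-NR)[:2]; ay=(FL-FR+NL-NR)[:2]
yaw=np.arctan2(ax[1],ax[0]); print("yaw",np.degrees(yaw),np.degrees(np.arctan2(-ay[0],ay[1])))
s=lambda x,y,z: at("scene",200+x/4,130+y/4,z)
for x,y in ((345,320),(570,430),(395,580),(172,437)): print("scene rim",s(x,y,45))
B=[t(x,y,66) for x,y in ((447,168),(463,357),(547,352),(534,162))]; print("block",*B,np.degrees(np.arctan2(*(B[0]-B[1])[[1,0]])),np.degrees(np.arctan2(*(B[3]-B[2])[[1,0]])))
for x,y in ((305,425),(400,365),(440,380),(348,440)): print("scene blk",s(x,y,66))
e=tri((160+72/4.5,180+261/4.5),(200+178/4,130+68/4)); print("eye",e)
# nearest pt of box model
p=lambda x,y,z: at("top",380+(x-600)/3,180+y/5,z)
P=[p(753,535,20),p(707,362,20),p(630,93,14),p(667,58,14)]; print("pole end,ferr,bend,tip",*P)
d=P[2]-P[0]; print("poleyaw",np.degrees(np.arctan2(d[1],d[0])),np.linalg.norm(d))
print("Eproj",env.read_state()["time_s"])
```

```text
[645.  200.3  45. ] [684.4 -38.   45. ] [471.1 -73.2  45. ] [431.  167.4  45. ] c [557.9  64.2  45. ] len 241.5604541065335 216.52607496461172
yaw 9.047079544924582 9.426775471459589
scene rim [637.2 197.4  45. ]
scene rim [675.5 -48.2  45. ]
scene rim [454.7 -91.7  45. ]
scene rim [430.  163.2  45. ]
block [617.1  96.3  66. ] [503.9  83.6  66. ] [507.4  33.8  66. ] [621.2  44.2  66. ] 6.364211863688823 5.205297445685659
scene blk [504.5  80.4  66. ]
scene blk [612.6  91.3  66. ]
scene blk [623.7  53.   66. ]
scene blk [518.  42.  66.]
eye [528.4 248.7 310.5]
pole end,ferr,bend,tip [ 438.4 -367.5   20. ] [ 531.7 -327.    20. ] [ 681.3 -258.1   14. ] [ 701.2 -292.1   14. ]
poleyaw 24.251598410746382 266.4422131662852
Eproj 1.2
```

Call:
drive_tool(targets="0.35 0 0 0.24 0;0.35 0 0 0.24 0;0.35 0 0 0.24 0;0.35 0 0 0.24 0;0.35 0 0 0.24 0;0.35 0 0 0.24 0;0.35 0.234 -0.27 0.24 -35;0.35 0.234 -0.27 0.24 -35;0.35 0.234 -0.27 0.24 -35;0.35 0.234 -0.27 0.24 -35;0.35 0.234 -0.27 0.24 -35;0.35 0.234 -0.27 0.24 -35;0.35 0.234 -0.27 0.24 -35;0.35 0.234 -0.27 0.24 -35;0.35 0.234 -0.27 0.24 -35;0.35 0.364 -0.5 0.24 -66;0.35 0.364 -0.5 0.24 -66;0.35 0.364 -0.5 0.24 -66;0.35 0.364 -0.5 0.24 -66;0.35 0.364 -0.5 0.24 -66")

```text
time_s: 2.87
tcp_pos: [533.4, 166.3, 463.0]
tool_rot: [2.1, 2.337, 0.002]
ft_force: [1.0, -0.0, 0.0]
gripper_width: 0.648
grasp_force: 0.0
```

Call:
drive_tool(targets="0.35 0.026 -0.044 0 0;0.35 0.026 -0.044 0 0;0.35 0.026 -0.044 -0.36 0;0.35 0.026 -0.044 -0.36 0;0.35 0.026 -0.044 -0.36 0;0.35 0.026 -0.044 -0.36 0;0.35 0.026 -0.044 -0.36 0;0.35 0.026 -0.044 -0.36 0;0.35 0.026 -0.044 -0.36 0;0.35 0.026 -0.044 -0.36 0;0.35 0.026 -0.044 -0.36 0;0.35 0.026 -0.044 -0.36 0;0.35 0.026 -0.044 -0.36 0")

```text
time_s: 3.95
tcp_pos: [558.0, 124.2, 101.9]
tool_rot: [-2.093, -2.342, 0.004]
ft_force: [0.0, -0.8, 0.3]
gripper_width: 0.652
grasp_force: 0.0
```

Run:
```python
from h import *
s=env.snapshot("scene"); t=env.snapshot("top")
cv2.imwrite("pics/c2.png",cv2.hconcat([cv2.resize(s[150:280,220:350],(520,520)),cv2.resize(t[200:300,215:265],(260,520))]))
print(env.read_state()["tcp_pos"])
```

```text
[560.64452245 124.76494467 105.04678742]
```

View pics/c2.png

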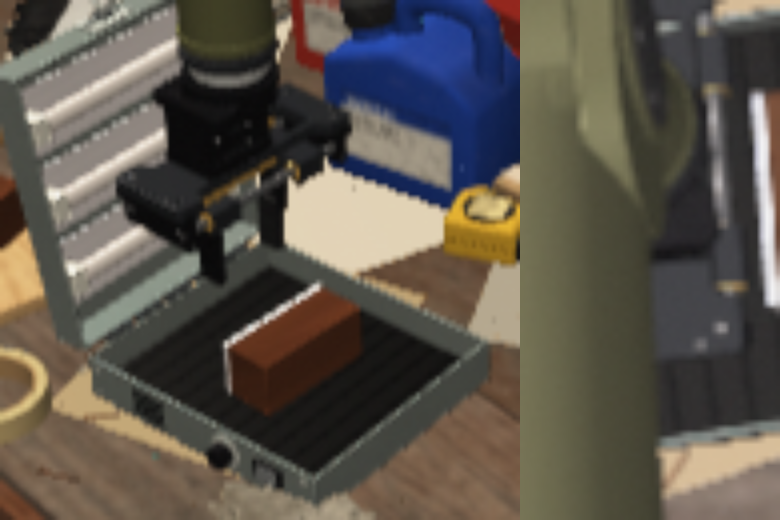

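Call:
drive_tool(targets="0.35 0 0 -0.047 0;0.35 0 0 -0.047 0;0.35 0 -0.01 -0.047 0;0.35 0 -0.02 -0.047 0;0.35 0.001 -0.025 -0.046 0;0.35 0.001 -0.030 -0.043 0;0.35 0.001 -0.035 -0.039 0;0.35 0.001 -0.04 -0.036 0;0.35 0.002 -0.045 -0.033 0;0.35 0.003 -0.05 -0.031 0;0.35 0.003 -0.055 -0.03 0;0.35 0.004 -0.06 -0.028 0;0.35 0.004 -0.065 -0.027 0;0.35 0.005 -0.07 -0.027 0;0.35 0.005 -0.074 -0.027 0;0.35 0.006 -0.078 -0.027 0;0.35 0.006 -0.082 -0.027 0;0.35 0.006 -0.086 -0.027 0;0.35 0.007 -0.09 -0.027 0;0.35 0.007 -0.09 -0.027 0")

```text
time_s: 5.72
tcp_pos: [565.9, 33.0, 75.4]
tool_rot: [2.095, 2.341, -0.001]
ft_force: [0.4, 0.5, -0.7]
gripper_width: 0.651
grasp_force: 0.0
```

Run:
```python
from h import *
s=env.snapshot("scene"); t=env.snapshot("top")
cv2.imwrite("pics/c3.png",cv2.hconcat([cv2.resize(s[150:280,220:350],(520,520)),cv2.resize(t[200:300,215:265],(260,520))]))
print(env.read_state()["tcp_pos"],env.read_state()["ft_force"])
```

```text
[565.83783614  34.1496031   75.47661525] [ 0.23595928  0.04056354 -0.49239503]
```

View pics/c3.png

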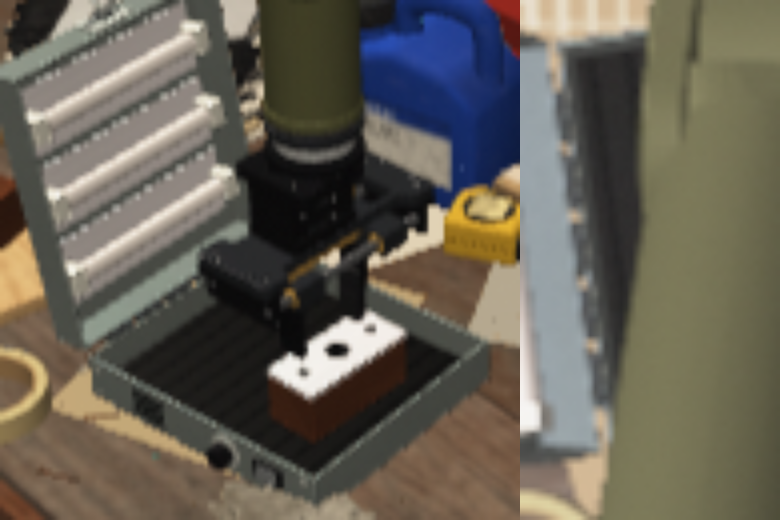

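Call:
drive_tool(targets="0.2 0 0.01 0.12 0;0.2 0 0.01 0.12 0;0.2 0 0.01 0.12 0;0 -0.06 -0.37 0.12 -72;0 -0.06 -0.37 0.12 -72;0 -0.06 -0.37 0.12 -72;0 -0.06 -0.37 0.12 -72;0 -0.06 -0.37 0.12 -72;0 -0.06 -0.37 0.12 -72;0 -0.06 -0.37 0.12 -72;0 -0.06 -0.37 0.12 -72;0 -0.06 -0.37 0.12 -72;0 -0.06 -0.37 0.12 -72;0 -0.06 -0.37 0.12 -72;0 -0.06 -0.37 0.12 -72;0 -0.06 -0.37 0.07 -72;0 -0.06 -0.37 0.03 -72;0 -0.06 -0.37 0.03 -72")

```text
time_s: 7.32
tcp_pos: [503.7, -329.7, 99.1]
tool_rot: [-3.06, -0.673, 0.011]
ft_force: [-1.3, 2.4, -1.2]
gripper_width: 0.994
grasp_force: 0.0
```

Run:
```python
from h import *
s=env.snapshot("scene"); t=env.snapshot("top")
cv2.imwrite("pics/c4.png",cv2.hconcat([cv2.resize(s[250:360,330:430],(500,550)),cv2.resize(t[180:300,380:440],(275,550))]))
print(env.read_state()["tcp_pos"],env.read_state()["tool_rot"])
g=np.array([507,-336.7]); a=np.radians(24.25)
for dx in (-75,0,25): q=[*(g+dx*np.array([np.cos(a),np.sin(a)])),28]; u,v=proj("scene",q); print(dx,(u-330)*5,(v-250)*5)
q=env.read_state()["tcp_pos"]; u,v=proj("scene",q); print("tcp",(u-330)*5,(v-250)*5)
```

```text
[ 505.50716732 -332.52699298  103.77228039] [-3.06529872 -0.6706918   0.00535007]
-75 151.3816692991628 421.29594004717546
0 199.53207741368885 326.40371610551256
25 214.79415798576554 296.326031945151
tcp 198.93926192433867 225.93255101725845
```

View pics/c4.png

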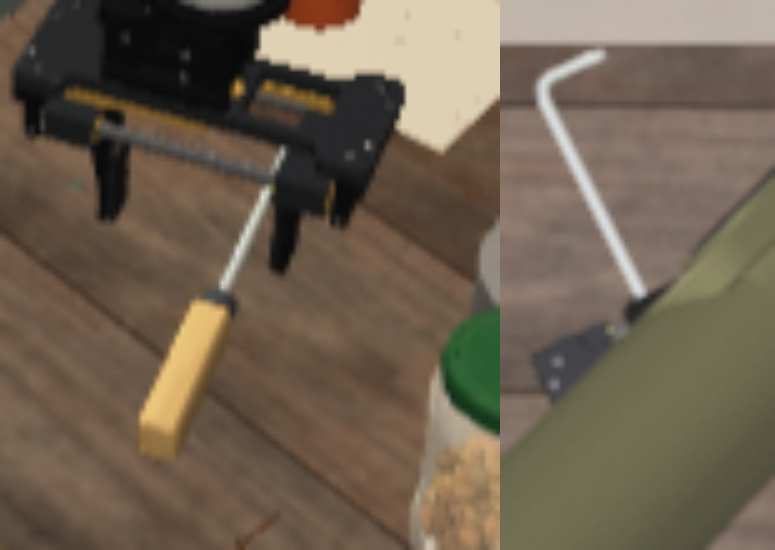

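Call:
drive_tool(targets="0 0 0 -0.04 0;0 0 0 -0.08 0;0 0 0 -0.095 0;0 0 0 -0.101 0;0 0 0 -0.101 0;1 0 0 -0.101 0;1 0 0 -0.101 0;1 0 0 -0.101 0;1 0 0 -0.101 0;1 0 0 -0.101 0;1 0 0 -0.101 0;1 0 0 -0.101 0;1 0 0 -0.101 0")

```text
time_s: 8.5
tcp_pos: [505.8, -335.7, 4.6]
tool_rot: [3.07, 0.665, -0.0]
ft_force: [0.4, 0.1, 0.3]
gripper_width: 0.482
grasp_force: 0.0
```

Call:
drive_tool(targets="1 0 0 0 0;1 0 0 0 0;1 0 0 0 0;1 0 0 0 0;1 0 0 0 0;1 0 0 0 0;1 0 0 0 0;1 0 0 0 0")

```text
time_s: 9.17
tcp_pos: [505.8, -335.6, 4.5]
tool_rot: [-3.07, -0.665, 0.0]
ft_force: [0.6, -0.1, -0.3]
gripper_width: 0.273
grasp_force: 29.7
```

Call:
drive_tool(targets="1 0 0 0.04 0;1 0 0 0.08 0;1 0 0 0.12 0;1 -0.005 0.01 0.15 6;1 -0.01 0.02 0.18 13;1 -0.015 0.04 0.21 20;1 -0.02 0.06 0.24 27;1 -0.025 0.08 0.27 34;1 -0.027 0.1 0.3 41;1 -0.027 0.12 0.32 48;1 -0.027 0.14 0.33 55;1 -0.027 0.15 0.33 62;1 -0.027 0.16 0.33 69;1 -0.027 0.17 0.33 74.6;1 -0.027 0.17 0.33 74.6;1 -0.027 0.17 0.33 74.6")

```text
time_s: 10.5
tcp_pos: [478.7, -165.6, 334.2]
tool_rot: [-2.042, -2.387, 0.0]
ft_force: [0.3, -1.1, -2.8]
gripper_width: 0.277
grasp_force: 29.7
```

Call:
drive_tool(targets="1 0 0.04 0 0;1 0 0.08 0 0;1 0 0.12 0 0;1 0 0.15 0 0;1 0 0.18 0 0;1 0 0.2 0 0;1 0 0.208 -0.005 0;1 0 0.208 -0.01 0;1 0 0.208 -0.01 0")

```text
time_s: 11.25
tcp_pos: [478.4, 40.3, 322.9]
tool_rot: [-2.043, -2.386, 0.005]
ft_force: [0.3, -1.0, -2.3]
gripper_width: 0.269
grasp_force: 29.7
```

Run:
```python
from h import *
s=env.snapshot("scene"); t=env.snapshot("top")
cv2.imwrite("pics/s5.png",s);cv2.imwrite("pics/t5.png",t)
cv2.imwrite("pics/c5.png",cv2.hconcat([cv2.resize(s[115:190,205:270],(390,450),interpolation=cv2.INTER_CUBIC),cv2.resize(t[210:270,155:205],(375,450),interpolation=cv2.INTER_CUBIC)]))
st=env.read_state(); p=st["tcp_pos"]; print(p,st["tool_rot"])
h=p+[-6.7,197.9,9.5]; tip=h+21*np.array([.987,.16,0]); bend=h-25*np.array([.987,.16,0])
for n,q in (("tip",tip),("bend",bend),("eye",[526.5,248.5,314])):
    u,v=proj("scene",q); a,b=proj("top",q); print(n,(u-205)*6,(v-115)*6,390+(a-155)*7.5,(b-210)*7.5)
```

```text
[478.84828578  39.66584733 324.12336474] [ 2.04504744e+00  2.38471768e+00 -1.84250850e-03]
tip 182.1983481037601 179.53316981307387 547.3307912038778 317.95015888533504
bend 114.93705755016788 214.2165597776975 565.1427939948086 472.0473082181063
eye 232.18184676675048 187.337989642465 545.8973520822142 213.13704454136527
```

View pics/c5.png

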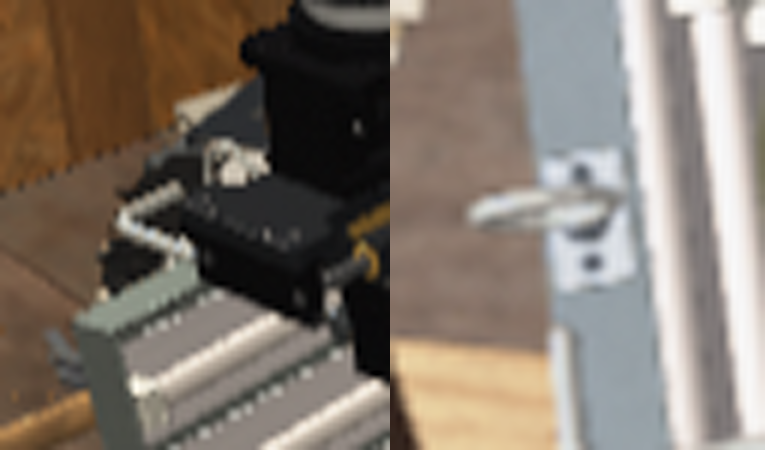

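Call:
drive_tool(targets="1 -0.001 0.005 -0.01 0;1 -0.001 0.005 -0.017 0;1 -0.001 0.005 -0.017 0;1 0.006 0.006 -0.017 0;1 0.013 0.007 -0.017 0;1 0.02 0.008 -0.017 0;1 0.027 0.009 -0.017 0;1 0.034 0.011 -0.017 0;1 0.041 0.012 -0.017 0;1 0.048 0.013 -0.017 0;1 0.054 0.014 -0.017 0;1 0.054 0.014 -0.017 0;1 0.054 0.014 -0.017 0")

```text
time_s: 12.43
tcp_pos: [533.0, 56.3, 307.3]
tool_rot: [-2.04, -2.389, 0.001]
ft_force: [0.4, 0.0, -2.0]
gripper_width: 0.272
grasp_force: 29.7
```

Run:
```python
from h import *
s=env.snapshot("scene"); t=env.snapshot("top")
cv2.imwrite("pics/c6.png",cv2.hconcat([cv2.resize(s[115:190,205:270],(390,450),interpolation=cv2.INTER_CUBIC),cv2.resize(t[210:270,155:205],(375,450),interpolation=cv2.INTER_CUBIC)]))
st=env.read_state(); print(st["tcp_pos"],st["ft_force"],st["moment"])
```

```text
[532.63615605  56.16246713 307.56703429] [ 0.55351975  0.42313788 -1.75134536] [-0.09951481  0.08510593 -0.00576927]
```

View pics/c6.png

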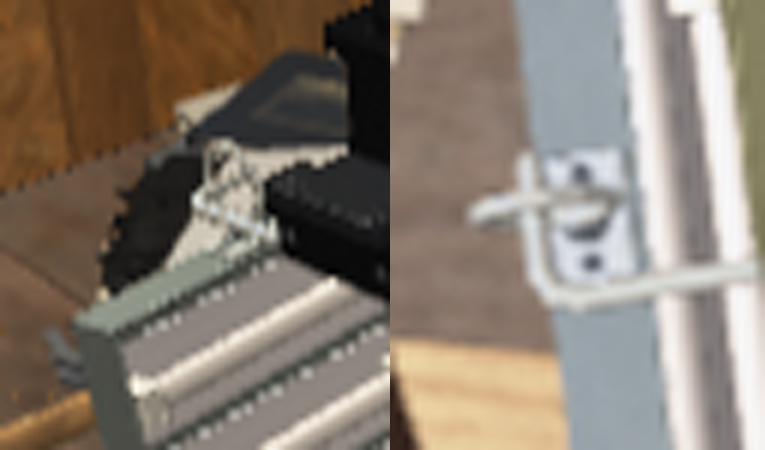

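```bash
cat > arc.py <<'E'
import numpy as np,sys
def e(t): return np.array([-277*np.cos(t)+17*np.sin(t), 277*np.sin(t)+17*np.cos(t)])
a,b,n=float(sys.argv[1]),float(sys.argv[2]),int(sys.argv[3])
for t in np.linspace(a,b,n+1)[1:]:
    d=e(t)-e(a); print(f"1 {-.16*d[0]/1e3:.3f} {.987*d[0]/1e3:.3f} {d[1]/1e3:.3f} 0",end=";")
print()
E
python3 arc.py 1.75 1.0 16; for k in "1.0 .75" ".75 .5"; do python3 arc.py $k 20; done; python3 arc.py .5 .2 16; python3 arc.py .2 0 14
```

```text
1 0.002 -0.013 0.003 0;1 0.004 -0.025 0.005 0;1 0.006 -0.038 0.007 0;1 0.008 -0.051 0.008 0;1 0.010 -0.064 0.008 0;1 0.012 -0.076 0.008 0;1 0.014 -0.089 0.007 0;1 0.017 -0.102 0.005 0;1 0.019 -0.115 0.003 0;1 0.021 -0.127 0.001 0;1 0.023 -0.140 -0.002 0;1 0.025 -0.152 -0.006 0;1 0.027 -0.164 -0.011 0;1 0.029 -0.176 -0.016 0;1 0.030 -0.187 -0.021 0;1 0.032 -0.199 -0.027 0;
1 0.000 -0.003 -0.002 0;1 0.001 -0.006 -0.003 0;1 0.001 -0.009 -0.005 0;1 0.002 -0.012 -0.007 0;1 0.002 -0.015 -0.009 0;1 0.003 -0.018 -0.011 0;1 0.003 -0.020 -0.013 0;1 0.004 -0.023 -0.015 0;1 0.004 -0.026 -0.017 0;1 0.005 -0.029 -0.019 0;1 0.005 -0.032 -0.021 0;1 0.006 -0.034 -0.023 0;1 0.006 -0.037 -0.025 0;1 0.006 -0.040 -0.027 0;1 0.007 -0.042 -0.029 0;1 0.007 -0.045 -0.032 0;1 0.008 -0.047 -0.034 0;1 0.008 -0.050 -0.036 0;1 0.009 -0.053 -0.039 0;1 0.009 -0.055 -0.041 0;
1 0.000 -0.002 -0.002 0;1 0.001 -0.005 -0.005 0;1 0.001 -0.007 -0.007 0;1 0.002 -0.010 -0.010 0;1 0.002 -0.012 -0.012 0;1 0.002 -0.014 -0.015 0;1 0.003 -0.017 -0.017 0;1 0.003 -0.019 -0.020 0;1 0.003 -0.021 -0.023 0;1 0.004 -0.023 -0.025 0;1 0.
[... 258 characters left out ...]
 0;1 0.001 -0.005 -0.009 0;1 0.001 -0.008 -0.013 0;1 0.002 -0.010 -0.018 0;1 0.002 -0.013 -0.023 0;1 0.002 -0.015 -0.027 0;1 0.003 -0.017 -0.032 0;1 0.003 -0.019 -0.037 0;1 0.003 -0.021 -0.042 0;1 0.004 -0.023 -0.046 0;1 0.004 -0.025 -0.051 0;1 0.004 -0.027 -0.056 0;1 0.005 -0.028 -0.061 0;1 0.005 -0.030 -0.066 0;1 0.005 -0.031 -0.071 0;1 0.005 -0.033 -0.076 0;
1 0.000 -0.001 -0.004 0;1 0.000 -0.002 -0.008 0;1 0.000 -0.003 -0.012 0;1 0.001 -0.004 -0.015 0;1 0.001 -0.004 -0.019 0;1 0.001 -0.005 -0.023 0;1 0.001 -0.006 -0.027 0;1 0.001 -0.006 -0.031 0;1 0.001 -0.007 -0.035 0;1 0.001 -0.007 -0.039 0;1 0.001 -0.008 -0.043 0;1 0.001 -0.008 -0.047 0;1 0.001 -0.009 -0.051 0;1 0.001 -0.009 -0.055 0;
```

Call:
drive_tool(targets="1 0.005 0.001 0 0;1 0.005 0.001 0 0;1 0.007 -0.012 0.003 0;1 0.009 -0.024 0.005 0;1 0.011 -0.037 0.007 0;1 0.013 -0.050 0.008 0;1 0.015 -0.063 0.008 0;1 0.017 -0.075 0.008 0;1 0.019 -0.088 0.007 0;1 0.022 -0.101 0.005 0;1 0.024 -0.114 0.003 0;1 0.026 -0.126 0.001 0;1 0.028 -0.139 -0.002 0;1 0.030 -0.151 -0.006 0;1 0.032 -0.163 -0.011 0;1 0.034 -0.175 -0.016 0;1 0.035 -0.186 -0.021 0;1 0.037 -0.198 -0.027 0;1 0.037 -0.198 -0.027 0")

```text
time_s: 14.12
tcp_pos: [568.8, -145.5, 279.4]
tool_rot: [2.045, 2.385, -0.005]
ft_force: [-0.5, -0.8, -2.2]
gripper_width: 0.272
grasp_force: 29.7
```

Run:
```python
from h import *
s=env.snapshot("scene"); t=env.snapshot("top")
cv2.imwrite("pics/c7.png",cv2.hconcat([cv2.resize(s[120:280,220:350],(422,520),interpolation=cv2.INTER_CUBIC),cv2.resize(t[185:295,190:260],(331,520),interpolation=cv2.INTER_CUBIC)]))
st=env.read_state(); print(st["tcp_pos"],st["ft_force"],st["moment"])
```

```text
[ 569.55086807 -142.31767664  280.49813871] [-0.35462969  0.95684275 -1.12018097] [-0.05441345  0.03831626 -0.07596592]
```

View pics/c7.png

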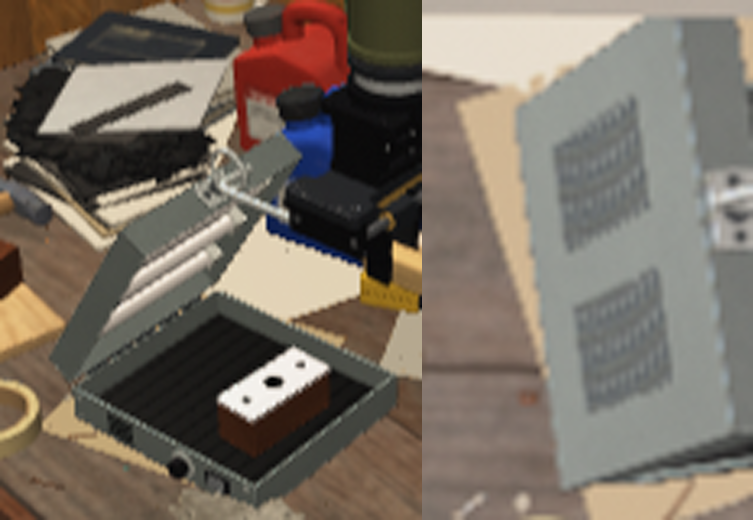

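Call:
drive_tool(targets="1 0.000 -0.003 -0.002 0;1 0.001 -0.006 -0.003 0;1 0.001 -0.009 -0.005 0;1 0.002 -0.012 -0.007 0;1 0.002 -0.015 -0.009 0;1 0.003 -0.018 -0.011 0;1 0.003 -0.020 -0.013 0;1 0.004 -0.023 -0.015 0;1 0.004 -0.026 -0.017 0;1 0.005 -0.029 -0.019 0;1 0.005 -0.032 -0.021 0;1 0.006 -0.034 -0.023 0;1 0.006 -0.037 -0.025 0;1 0.006 -0.040 -0.027 0;1 0.007 -0.042 -0.029 0;1 0.007 -0.045 -0.032 0;1 0.008 -0.047 -0.034 0;1 0.008 -0.050 -0.036 0;1 0.009 -0.053 -0.039 0;1 0.009 -0.055 -0.041 0")

```text
time_s: 15.88
tcp_pos: [578.9, -197.2, 239.2]
tool_rot: [2.04, 2.389, -0.0]
ft_force: [0.8, -0.5, -2.9]
gripper_width: 0.271
grasp_force: 29.7
```

Call:
drive_tool(targets="1 0.000 -0.002 -0.002 0;1 0.001 -0.005 -0.005 0;1 0.001 -0.007 -0.007 0;1 0.002 -0.010 -0.010 0;1 0.002 -0.012 -0.012 0;1 0.002 -0.014 -0.015 0;1 0.003 -0.017 -0.017 0;1 0.003 -0.019 -0.020 0;1 0.003 -0.021 -0.023 0;1 0.004 -0.023 -0.025 0;1 0.004 -0.025 -0.028 0;1 0.004 -0.028 -0.031 0;1 0.005 -0.030 -0.034 0;1 0.005 -0.032 -0.036 0;1 0.005 -0.034 -0.039 0;1 0.006 -0.036 -0.042 0;1 0.006 -0.038 -0.045 0;1 0.006 -0.040 -0.048 0;1 0.007 -0.041 -0.051 0;1 0.007 -0.043 -0.054 0")

```text
time_s: 17.55
tcp_pos: [586.1, -239.6, 185.3]
tool_rot: [2.039, 2.39, 0.0]
ft_force: [1.0, -0.5, -2.2]
gripper_width: 0.273
grasp_force: 29.7
```

Run:
```python
from h import *
st=env.read_state(); print(st["time_s"],st["tcp_pos"],st["ft_force"],st["moment"])
for c in ("scene","top"):
    env.snapshot(c)
    for n in ("hood","hook","eye"): print(c,n,[(np.round(d["centre"]).tolist(),round(d["p"],2)) for d in env.recognise(n,c)][:2])
```

```text
17.55 [ 586.05985716 -239.6382445   185.2733707 ] [ 1.01291305 -0.53732642 -2.16246284] [-0.24355747 -0.01310131  0.01619204]
scene hood [([521.0, 47.0, 150.0], 0.85)]
scene hook [([580.0, -270.0, 200.0], 0.6)]
scene eye [([525.0, 46.0, 149.0], 0.9), ([358.0, 210.0, 20.0], 0.5)]
top hood [([549.0, 79.0, 142.0], 0.67)]
top hook []
top eye [([553.0, 80.0, 135.0], 0.79)]
```

Call:
drive_tool(targets="1 0.000 -0.003 -0.004 0;1 0.001 -0.005 -0.009 0;1 0.001 -0.008 -0.013 0;1 0.002 -0.010 -0.018 0;1 0.002 -0.013 -0.023 0;1 0.002 -0.015 -0.027 0;1 0.003 -0.017 -0.032 0;1 0.003 -0.019 -0.037 0;1 0.003 -0.021 -0.042 0;1 0.004 -0.023 -0.046 0;1 0.004 -0.025 -0.051 0;1 0.004 -0.027 -0.056 0;1 0.005 -0.028 -0.061 0;1 0.005 -0.030 -0.066 0;1 0.005 -0.031 -0.071 0;1 0.005 -0.033 -0.076 0;1 0.005 -0.033 -0.076 0")

```text
time_s: 19.37
tcp_pos: [590.2, -272.9, 108.2]
tool_rot: [-2.04, -2.388, 0.001]
ft_force: [0.2, -1.1, -3.5]
gripper_width: 0.275
grasp_force: 29.7
```

Call:
drive_tool(targets="1 0.000 -0.001 -0.004 0;1 0.000 -0.002 -0.008 0;1 0.000 -0.003 -0.012 0;1 0.001 -0.004 -0.015 0;1 0.001 -0.004 -0.019 0;1 0.001 -0.005 -0.023 0;1 0.001 -0.006 -0.027 0;1 0.001 -0.006 -0.031 0;1 0.001 -0.007 -0.035 0;1 0.001 -0.007 -0.039 0;1 0.001 -0.008 -0.043 0;1 0.001 -0.008 -0.047 0;1 0.001 -0.009 -0.051 0;1 0.001 -0.009 -0.055 0;1 0.001 -0.009 -0.058 0;1 0.001 -0.009 -0.061 0;1 0.001 -0.009 -0.061 0")

```text
time_s: 20.78
tcp_pos: [591.5, -281.4, 47.8]
tool_rot: [-2.039, -2.389, 0.001]
ft_force: [-0.1, -0.4, -1.9]
gripper_width: 0.271
grasp_force: 29.7
```

Run:
```python
from h import *
st=env.read_state(); print(st["time_s"],st["tcp_pos"],st["ft_force"],st["moment"])
for c in ("scene","top"):
    cv2.imwrite(f"pics/{c}8.png",env.snapshot(c))
    for n in ("hood","hook","lamp_box"): print(c,n,[(np.round(d["centre"]).tolist(),round(d["p"],2)) for d in env.recognise(n,c)][:2])
```

```text
20.7833 [ 591.45818684 -281.4128872    47.79272795] [-0.09875019 -0.39475277 -1.91034743] [-0.09492841  0.03243074  0.01512992]
scene hood [([536.0, 44.0, 81.0], 0.67)]
scene hook [([587.0, -311.0, 62.0], 0.89), ([782.0, -187.0, 124.0], 0.42)]
scene lamp_box [([529.0, 32.0, 80.0], 0.7), ([449.0, 385.0, 59.0], 0.55)]
top hood [([554.0, 65.0, 85.0], 0.97)]
top hook [([568.0, -127.0, 56.0], 0.56)]
top lamp_box []
```

Call:
drive_tool(targets="1 0 0 -0.003 0;1 0 0 -0.006 0;1 0 0 -0.009 0;1 0 0 -0.009 0;1 0 0 -0.009 0")

```text
time_s: 21.6
tcp_pos: [591.5, -281.6, 39.3]
tool_rot: [-2.039, -2.389, 0.0]
ft_force: [-1.6, -0.0, -1.0]
gripper_width: 0.274
grasp_force: 29.8
```

Call:
drive_tool(targets="1 0 0 0.004 0;1 0 0 0.007 0;1 0 0 0.007 0;1 -0.007 -0.001 0.007 0;1 -0.014 -0.002 0.007 0;1 -0.021 -0.003 0.007 0;1 -0.028 -0.005 0.007 0;1 -0.035 -0.006 0.007 0;1 -0.042 -0.007 0.007 0;1 -0.049 -0.008 0.007 0;1 -0.056 -0.009 0.007 0;1 -0.06 -0.01 0.007 0;1 -0.06 -0.01 0.007 0;1 -0.058 -0.02 0.01 0;1 -0.056 -0.03 0.02 0;1 -0.056 -0.03 0.02 0")

```text
time_s: 22.93
tcp_pos: [537.4, -316.0, 62.3]
tool_rot: [2.038, 2.383, -0.001]
ft_force: [-0.4, -1.3, -1.4]
gripper_width: 0.275
grasp_force: 29.8
```

Run:
```python
from h import *
st=env.read_state(); print(st["time_s"],st["tcp_pos"],st["ft_force"],st["moment"])
for c in ("scene","top"):
    cv2.imwrite(f"pics/{c}9.png",env.snapshot(c))
    for n in ("hood","eye"): print(c,n,[(np.round(d["centre"]).tolist(),round(d["p"],2)) for d in env.recognise(n,c)][:2])
    # rod pixels: bright thin near hook
    p=st["tcp_pos"]
    h=p+[-6.7,194,9.5]; print(c,"hook px",proj(c,h),"eye px",proj(c,[579,-90,64]))
```

```text
22.9333 [ 537.42445007 -316.00571426   62.30966172] [-0.42210185 -1.26959647 -1.37426181] [-0.219249   -0.02897592 -0.09070427]
scene hood [([540.0, 44.0, 83.0], 0.61)]
scene eye [([527.0, -346.0, 76.0], 0.45)]
scene hook px (np.float64(324.4469663881671), np.float64(261.91603056321094)) eye px (np.float64(329.1952870282318), np.float64(251.89349205052335))
top hood [([554.0, 67.0, 84.0], 0.97), ([552.0, 63.0, 82.0], 0.73)]
top eye [([555.0, 66.0, 78.0], 0.69)]
top hook px (np.float64(340.23633426468643), np.float64(249.90965291778505)) eye px (np.float64(328.42382352465387), np.float64(232.128762277397))
```

Run:
```python
from h import *
t=env.snapshot("top")
for i in range(3):
    st=env.read_state(); print(np.round(st["ft_force"],2),np.round(st["moment"],3)); r=env.cut_out("hook","top")
    for d in r[:2]:
        v,u=np.where(d["region"]); print(d["p"],len(u),u.min(),u.max(),v.min(),v.max())
g=cv2.cvtColor(t[220:262,315:362],cv2.COLOR_BGR2GRAY)
for row in g: print("".join(" .:-=+*#%@"[int(x)*10//256] for x in row))
```

```text
[ 0.05  0.03 -2.2 ] [-0.139  0.04  -0.008]
0.51 175 337 386 246 261
[ 0.15  0.27 -1.89] [-0.127  0.01  -0.008]
0.51 175 337 386 246 261
[-0.49  0.02 -1.98] [-0.075  0.06  -0.005]
0.51 175 337 386 246 261
===============================================
===============================================
-==============================================
-==============================================
-==============================================
-==============================================
-==============================================
===============================================
+========++***+++==============================
*-===+**###%%#***++============================
#-+**#%%%%#######*+=======+====================
#-*%######*##%%#**+=======++++=================
*-+#*+++***#***+==++============++++++++=======
+-=++++++==========+=============+==++++=======
+--===============================+++++====+===
+=-==============================++++==========
**===============================+=============
*#=============================================
#*-=============================
[... 419 characters left out ...]
==*%#+======================
*+=+=================*%#+======================
*+++=================*%#+========-=============
*+++=================*%#+========-=======---===
**+==================+#%*===============-------
**+=-================+#%*===============-------
*++===================*%*==========------------
*++===================*%#=-=======-------------
*++=+-===============-*%#+========----------=++
**+++-================*%#+=========-===+****##%
+**++-================+#%*======++****##%%%%%%#
***+=-=================*%%#*****##%%%%%%###***+
++*+-===================#%%%%%%%%%###***++=----
++++====================+**####***++===--------
++++=============++=========++======-----------
```

Call:
drive_tool(targets="1 -0.01 -0.01 0.03 0;1 -0.031 -0.02 0.06 0;1 -0.031 -0.02 0.06 -7;1 -0.031 -0.02 0.06 -14;1 -0.031 -0.02 0.06 -21;1 -0.031 -0.02 0.06 -28;1 -0.031 -0.02 0.06 -35;1 -0.031 -0.02 0.06 -42;1 -0.031 -0.02 0.06 -49;1 -0.031 -0.02 0.06 -56;1 -0.031 -0.02 0.06 -63;1 -0.031 -0.02 0.06 -70;1 -0.031 -0.02 0.06 -74.6;1 -0.031 -0.02 0.06 -74.6;1 -0.031 -0.02 0.03 -74.6;1 -0.031 -0.02 0 -74.6;1 -0.031 -0.02 -0.025 -74.6;1 -0.031 -0.02 -0.04 -74.6;1 -0.031 -0.02 -0.045 -74.6")

```text
time_s: 25.02
tcp_pos: [503.2, -330.4, 11.9]
tool_rot: [-3.067, -0.667, 0.006]
ft_force: [0.5, 0.7, -2.2]
gripper_width: 0.277
grasp_force: 29.8
```

Call:
drive_tool(targets="1 0 0 -0.004 0;1 0 0 -0.008 0;1 0 0 -0.010 0;1 0 0 -0.012 0;1 0 0 -0.012 0;1 0 0 -0.012 0")

```text
time_s: 25.52
tcp_pos: [505.8, -332.4, 4.5]
tool_rot: [3.069, 0.665, 0.003]
ft_force: [-1.7, 1.2, 6.1]
gripper_width: 0.277
grasp_force: 29.8
```

Down on the bench (force +6 N). Release, then rise.

Call:
drive_tool(targets="0 0 0 0 0;0 0 0 0 0;0 0 0 0 0;0 0 0 0 0;0 0 0 0 0;0 0 0 0 0;0 0 0 0 0;0 0 0 0 0;0 0 0 0 0;0 0 0 0.02 0;0 0 0 0.06 0;0 0 0 0.1 0;0 0 0 0.14 0;0 0 0 0.18 0;0 0 0 0.18 0;0 0 0 0.18 0;0 0 0 0.18 0")

```text
time_s: 26.93
tcp_pos: [504.7, -331.3, 182.2]
tool_rot: [-3.07, -0.665, -0.0]
ft_force: [0.9, 0.3, -0.8]
gripper_width: 1.001
grasp_force: 0.0
```

Run:
```python
from h import *
st=env.read_state(); print(st["time_s"],st["tcp_pos"],st["ft_force"],st["gripper_width"])
for c in ("scene","top"):
    im=env.snapshot(c)
    for n in ("hood","pole_grip","hook"): print(c,n,[(np.round(d["centre"]).tolist(),round(d["p"],2)) for d in env.recognise(n,c)][:2])
    b=cv2.imread(f"pics/{c}0.png")
    for n,q in (("mug",[335,-165,45]),("can",[769,-177,100]),("mask",[358,215,12]),("duct",[690,-450,24]),("jar",[510,-520,70]),("pine blk",[449,390,50]),("pole",[600,-300,14])):
        u,v=map(int,proj(c,q)); s=np.s_[max(0,v-18):v+18,max(0,u-18):u+18]; print(n,cv2.absdiff(im[s],b[s]).mean().round(1),end=" ")
    print()
```

```text
26.9333 [ 504.70163543 -331.33227021  182.20288196] [ 0.85122363  0.27043862 -0.77776361] 1.0007858202322288
scene hood [([539.0, 45.0, 82.0], 0.89)]
scene pole_grip [([492.0, -343.0, 24.0], 0.71)]
scene hook [([489.0, -339.0, 26.0], 0.65), ([450.0, 384.0, 57.0], 0.4)]
mug 0.4 can 55.2 mask 0.4 duct 0.4 jar 0.4 pine blk 1.7 pole 4.7 
top hood [([552.0, 66.0, 84.0], 0.75)]
top pole_grip [([634.0, -282.0, 20.0], 0.47)]
top hook [([632.0, -284.0, 12.0], 0.49)]
mug 65.6 can 4.5 mask 3.5 duct 9.4 jar 11.7 pine blk 2.9 pole 7.1
```

```bash
python3 -c "
from cell import env
print(env.job_done())"
```

```text
the job is handed in; nothing more can be done
None
```

I handed the job in at about 27 s; no verdict came back. By my checks the block lay plate up in the box before the hood came down, the hook carried the hood to fully shut, and the pole is back flat on the bench near where it started. No bystander or the other block looked moved; at the end the arm hid the spray can in one view and the mug in the other.

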